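# Put the hallway shelf things back on their cork pads

### The arm

A 7-joint arm with a two-finger parallel gripper is mounted at the origin on the work surface. World frame = base frame: x ahead of the robot, y to its left, z up, the work surface at z = 0. Lengths are in m, angles in rad, forces in N, time in s.
With the tool pointing down it reaches from about 0.425 to 0.95 m from the base axis. Payload 16.7 kg.
Tool frame: the origin (TCP) lies where the fingers leave the gripper's body, on its centre line; the fingertips stand 97 mm ahead of it and the grasp point (between the pads) lies 78 mm ahead of it (manip.tips_ahead is the distance from the TCP to the fingertips, in m); z points along the fingers, y is the line along which they close (so a half turn about z gives the same grasp; the last joint's range is limited). The gripper opens to 94 mm and grips with 3 to 60 N. Pads are 16 mm wide; open, the fingers measure 119 mm over their backs; the gripper's body (75 mm by 177 mm) begins 78 mm behind the grasp point.
Start: joints at [-1.411, 0.426, 0.074, 1.606, -0.034, 1.111, -0.067], TCP at [0.206, 0.643, 0.303] pointing down, gripper open.
Joint ranges: [-2.85, 2.85], [-0.5, 2.14], [-1.23, 1.37], [0.21, 2.46], [-1.02, 4.16], [0.16, 2.05], [-2.73, 2.73]. Speed limits (rad/s): [1.89, 1.89, 2.39, 2.39, 3.01, 3.01, 3.01].

### API

Orientations are given as a unit quaternion [x, y, z, w].
In Python, from workcell import manip gives the robot as it stands.
- The arm moves only by the shell command python3 -m creep 'ROWS' [FORCE]. ROWS is JSON, a list of rows, each an object with "claw": the finger opening in mm, from 0 to 94; "slide": the shift along the tool's x, y, z in units of 30 mm (1.0 is 30 mm), a list of three; "twist": the turn about the tool's z in units of 8 degrees (1.0 is 8 degrees). In form: [{"claw": claw, "slide": [tx, ty, tz], "twist": twist}, ...]. A call has 1 to 5 rows; each row is the pose to reach, as a shift and turn from the pose commanded when the call began, along the tool's axes at that moment; what a row does not reach only later rows make up. A row lasts 1/10 s, in which the tool goes at most 50 mm and 8.59 degrees, less where a joint would pass 70% of its speed; a pose out of reach is approached as far as the arm can. A call with a gripper value outside its range is refused whole. The fingers move at their own pace and stop on an object; FORCE is the grip in N (left out, the last holds). Time passes only in rows, so rows that repeat a pose let the fingers close. It gives the time, the measured TCP pose, the force, the opening and the grip force at its end, in the units of the state.
- manip.get_obs(): the state, without advancing time (a new reading comes with each control period).
- manip.camera(name): name is "scene" or "side" or "wrist"; returns a dict with "img" (480x640x3 uint8, blue, green, red), "z_map" (480x640 float32, m along the optical axis (not along the pixel's ray), 0 where there is no reading), "vertical_fov" (degrees; the focal length in pixels is half the picture's height over the tangent of half this angle, whatever the lens; pixels are square), "cx", "cy" (the principal point, pixels), "distortion" ([k1, k2, p1, p2, k3] as OpenCV has them; the pictures are not rectified), "cam_to_world" (4x4, takes a point from camera to world coordinates). Camera axes: x right, y down, z forward; pixel columns grow to the right and rows downward; lengths in m; the calibration is good to about 2 mm. A picture is of the moment at which its call begins.
- manip.sign_off(): hands the job in; it is judged then, once.
The state is a dict: "time": time; "qpos": joint angles; "dq": joint speeds; "joint_torque": joint torques, N m; "position": TCP position; "tcp_rot": TCP orientation; "force": force on the tool from outside, world axes, zero at the start; "wrist_torque": the same for the moment, N m; "grip_width": opening from 0.0 (shut) to 1.0 (fully open); "grip_force": force on a finger pad.
Only numpy, scipy, OpenCV 4.12 (cv2) and the standard library are available. Lean on these libraries where they do the work, as an engineer would, in place of code of your own. Each camera call takes 0.05 s, during which the arm holds its last target. There are 200 camera calls.

### The job

Put each of the four loose things on the shelf (round wooden box, red shoe horn, oval carabiner, porcelain cat) onto the cork pad whose dark outline has its shape, centred on the outline, lying along it (either way round) and right way up. Do the cat last, once the other three lie released on their pads, and never tip it over. Do not shift the glass candle jar or the plant pot.

Things in the scene. Friction and masses are not known exactly. Their poses are not given: they have to be found in the camera images.
- round_box: Loose round wooden box with a sliding lid (it stays shut): upright cylinder, 54 mm diameter, 38 mm high, 80 g. Origin: centre of its underside; z up. It starts on the shelf top (z = 0), as all four things do. All four things and four pads are shuffled among the same eight places, about 150 mm or more apart centre to centre.
- cat: Loose white porcelain sitting cat, 130 g, 79 mm high. Oblong plinth 56 mm (x) by 36 mm (y), 8 mm high; above it the trunk, an upright cylinder of 30 mm diameter on the origin's axis from 8 to 40 mm height (grip it there), then the narrower head, leaning to -x. Origin: centre of the plinth's underside; x along its long side (face looks to -x), z up.
- shoe_horn: Loose red plastic shoe horn, 40 g, lying flat: 130 mm long (x), shank 22 mm wide and 10 mm high with parallel sides from x = -55 to +25 mm, blade 34 mm wide and about 10 mm high at its side edges towards +x. Origin: middle of its length, on the underside; x along its length, z up.
- carabiner: Loose oval steel carabiner, 80 g, lying flat: a closed loop of 9 mm round bar, 87 mm long (x), 46 mm wide over its two straight parallel sides (y; straight from x = -20 to +20 mm), open in the middle (28 mm). Origin: centre of the loop, on the underside; x along its length, z up.
- pad_round: Fixed round cork pad, 84 mm diameter, 4 mm thick, with a dark disc of 54 mm diameter at its centre: the place of the round box. Origin: centre of its underside on the shelf top; its upper face is 4 mm higher.
- pad_cat: Fixed oblong cork pad with square corners, 82 by 62 mm, 4 mm thick, with a dark filled rectangle 56 by 36 mm: the place of the cat's plinth. Origin: centre of its underside; x along the long side of pad and rectangle.
- pad_horn: Fixed long narrow cork pad with round ends, 146 by 48 mm, 4 mm thick, with a dark filled strip with round ends, 130 by 30 mm: the place of the shoe horn. Origin: centre of its underside; x along its length.
- pad_carabiner: Fixed cork pad with round ends, 108 by 68 mm, 4 mm thick, with a dark oval loop outline, 87 by 46 mm outside and 9 mm broad: the place of the carabiner. Origin: centre of its underside; x along its length.
- jar: Bystander, to be left alone: loose amber glass candle jar, 60 mm diameter, 50 mm high, standing between the work places. Origin: centre of its underside. (Also near, fixed at the far edge of the shelf beyond the work, x about 0.87: a block with three copper-coloured hooks and two keys, 116 mm high, 160 mm wide.)
- pot: Bystander, to be left alone: loose terracotta pot with a small green plant, 72 mm diameter, about 91 mm high with its leaves, standing between the work places. Origin: centre of its underside.
Not all that is in view belongs to the job. There is more than one size of the shoe_horn; the one meant has the size given above.

How it is judged:
On the way, in this order (a step that is already met when the one before it is completed fails the run):
1. the round box, the shoe horn and the carabiner lie released on their pads, before the cat is on its own (horizontal distance between round_box and pad_round below 0.013 m and z of round_box in the frame of pad_round between 0.002 and 0.008 m and angle between each of round_box, shoe_horn, carabiner's own z axis and vertical below 0.15 rad and contact force between each of round_box, shoe_horn, carabiner and the fingers below 0.1 N and horizontal distance between shoe_horn and pad_horn below 0.013 m and z of shoe_horn in the frame of pad_horn between 0.002 and 0.008 m and angle between the x axis of shoe_horn and the x axis of pad_horn, either way round below 0.26 rad and horizontal distance between carabiner and pad_carabiner below 0.013 m and z of carabiner in the frame of pad_carabiner between 0.002 and 0.008 m and angle between the x axis of carabiner and the x axis of pad_carabiner, either way round below 0.26 rad), for 0.2 s.
2. the cat stands released on its pad (horizontal distance between cat and pad_cat below 0.013 m and z of cat in the frame of pad_cat between 0.002 and 0.008 m and angle between cat's own z axis and vertical below 0.15 rad and contact force between cat and the fingers below 0.1 N and angle between the x axis of cat and the x axis of pad_cat, either way round below 0.26 rad), for 0.2 s.
At the end, for the whole second after the job is handed in: Each thing rests released and still on its own pad: centre within 13 mm of the pad's, underside on its face, tilt below 0.15 rad; cat, shoe horn and carabiner with their long side within 15 degrees of the pad's, either way round (the turn of the round box does not matter) (all of step 1 and all of step 2 and linear speed of each of round_box, cat, shoe_horn, carabiner below 0.02 m/s and angular speed of each of round_box, cat, shoe_horn, carabiner below 0.2 rad/s); the robot touches nothing.
It fails at once if the porcelain cat is tipped (angle between cat's own z axis and vertical above 0.7 rad).
It fails at once if the candle jar is shifted by more than 30 mm (distance of jar from where it was at the start of the episode above 0.03 m).
It fails at once if the plant pot is shifted by more than 30 mm (distance of pot from where it was at the start of the episode above 0.03 m).
It also fails if it takes over 122 s, if anything falls off the work surface, if the arm or the gripper's body presses on something with over 40 N, if the wrist force passes 120 N, or if a joint passes its speed limit or range.

## Working session

There is one attempt and no reset: what is moved stays moved. The work goes in short steps, Python scripts to look and compute and a shell command to move; the robot and the scene stay as the last step left them, time stands still between calls to the robot, and variables do not carry over. Pictures are saved under pics/ and viewed, at most 14 in all, crops included, and the job is handed in when it is done.

```bash
ls; mkdir -p pics
cat > h.py <<'E'
import numpy as np,cv2
from workcell import manip
def save(name,fn):
    c=manip.camera(name); cv2.imwrite('pics/'+fn+'.png',c['img']); np.save('pics/'+fn+'.npy',c,allow_pickle=True); return c
def load(fn): return np.load('pics/'+fn+'.npy',allow_pickle=True).item()
def K(c):
    f=240/np.tan(np.radians(c['vertical_fov'])/2); return np.array([[f,0,c['cx']],[0,f,c['cy']],[0,0,1]])
def cast(c,px,z):
    px=np.array(px,float).reshape(-1,1,2)
    n=cv2.undistortPoints(px,K(c),np.array(c['distortion'],float)).reshape(-1,2)
    T=np.array(c['cam_to_world']); d=np.c_[n,np.ones(len(n))]@T[:3,:3].T; o=T[:3,3]
    return o+d*((z-o[2])/d[:,2])[:,None]
def topdown(c,z,x0=.35,x1=1.0,y0=-.6,y1=.6,s=.0015):
    # metric picture of plane z: row -> x decreasing downward, col -> y decreasing to the right
    xs=np.arange(x1,x0,-s); ys=np.arange(y1,y0,-s); Y,X=np.meshgrid(ys,xs)
    T=np.linalg.inv(np.array(c['cam_to_world'])); P=np.c_[X.ravel(),Y.ravel(),np.full(X.size,z)]
    r=cv2.Rodrigues(T[:3,:3])[0]
    p=cv2.projectPoints(P,r,T[:3,3],K(c),np.array(c['distortion'],float))[0].reshape(X.shape+(2,)).astype(np.float32)
    return cv2.remap(c['img'],p[...,0],p[...,1],cv2.INTER_LINEAR)
E
python3 - <<'E'
from h import *
for n in ['scene','side','wrist']:
    c=save(n,n+'0'); print(n,c['vertical_fov'],c['cx'],c['cy'],np.round(c['cam_to_world'],3).tolist(),c['distortion'])
o=manip.get_obs();print(o['time'],o['position'],o['tcp_rot'],o['grip_width'],o['force'])
E
```

```text
pics
scene 52.81251799859035 313.46401933148826 237.09761756284414 [[0.191, 0.832, -0.521, 1.057], [0.982, -0.159, 0.106, -0.119], [0.006, -0.532, -0.847, 0.842], [0.0, 0.0, 0.0, 1.0]] [-0.06677768  0.          0.          0.          0.        ]
side 43.4461745464509 306.86520829707115 248.66868606802885 [[0.994, -0.091, 0.057, 0.5], [-0.107, -0.761, 0.639, -0.874], [-0.015, -0.642, -0.767, 1.083], [0.0, 0.0, 0.0, 1.0]] [-0.02423228  0.          0.          0.          0.        ]
wrist 61.940268445191926 315.67809586931537 241.6698664009406 [[0.306, 0.917, 0.256, 0.131], [0.952, -0.295, -0.084, 0.666], [-0.001, 0.269, -0.963, 0.384], [0.0, 0.0, 0.0, 1.0]] [0.02983005 0.         0.         0.         0.        ]
0.15 [0.20576905 0.64260101 0.30213096] [ 1.54301766e-01  9.88023629e-01 -5.22197026e-04 -2.77714034e-05] 1.0001262949083347 [-0.25979906  0.31087916 -0.56645409]
```

View pics/scene0.png

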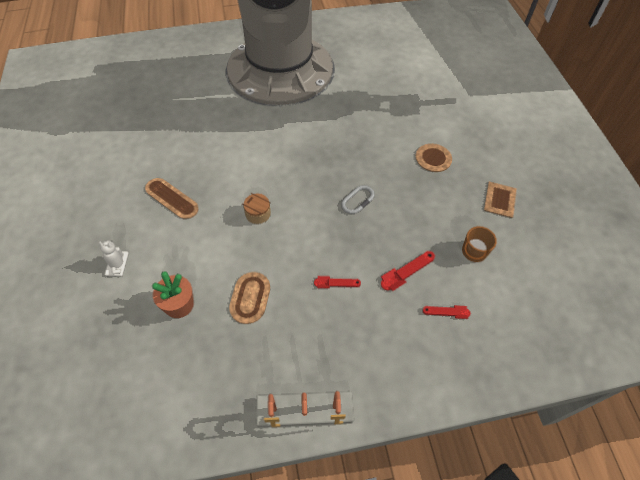

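View pics/side0.png

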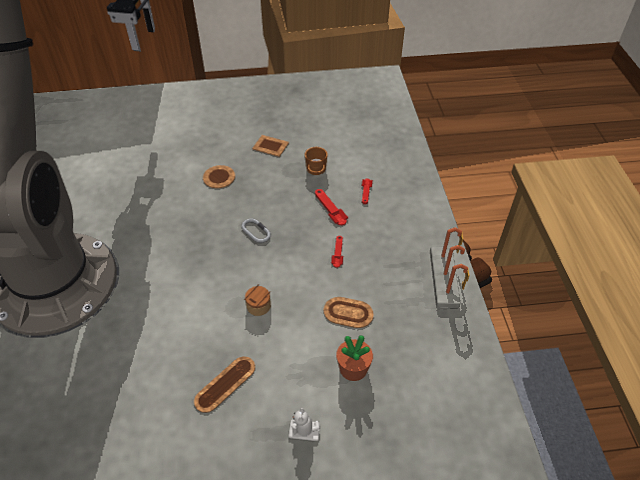

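Candidates: red horns at scene (408,270) big, (337,283) small, (447,311) small. The big one is probably the 130 mm one, so I'll measure it. The cat is at (115,258), the box at (257,208) and the carabiner at (358,200). The pads are round (434,157), cat (501,199), horn (171,198) and carabiner (250,297). The jar is at (479,243) and the pot at (174,295).

```bash
cat > m.py <<'E'
from h import *
def world(c):
    v,u=np.mgrid[0:480,0:640]; px=np.stack([u,v],-1).reshape(-1,1,2).astype(float)
    n=cv2.undistortPoints(px,K(c),np.array(c['distortion'],float)).reshape(-1,2)
    z=c['z_map'].ravel(); P=np.c_[n*z[:,None],z]; T=np.array(c['cam_to_world'])
    return (P@T[:3,:3].T+T[:3,3]).reshape(480,640,3)
def rect(xy):
    (cx,cy),(w,h),a=cv2.minAreaRect((np.array(xy)*1000).astype(np.float32))
    if w<h: w,h=h,w; a+=90
    return [round(cx,1),round(cy,1),round(w,1),round(h,1),round((a+90)%180-90,1)]
E
python3 - <<'E'
from m import *
R={'scene':dict(horn=(408,270),hs1=(337,283),hs2=(447,311),pround=(434,157),pcat=(501,199),phorn=(171,198),pcar=(250,297)),
'side':dict(horn=(331,207),hs1=(338,251),hs2=(367,190),pround=(219,177),pcat=(270,146),phorn=(225,384),pcar=(348,312))}
D={'scene':dict(box=(257,208),cat=(115,258),car=(358,200),jar=(479,243),pot=(174,295)),
'side':dict(box=(258,300),cat=(303,427),car=(257,231),jar=(316,160),pot=(354,358))}
for n in R:
    c=load(n+'0'); hsv=cv2.cvtColor(c['img'],cv2.COLOR_BGR2HSV); W=world(c)
    print(n)
    for k,(u,v) in R[n].items():
        m=((hsv[...,1]>(150 if k[0]=='h' else 85))&((hsv[...,0]<25)|(hsv[...,0]>170))).astype(np.uint8)
        _,L,_,C=cv2.connectedComponentsWithStats(m)
        sub=L[v-8:v+9,u-8:u+9]; l=np.bincount(sub[sub>0]).argmax(); cs=cv2.findContours((L==l).astype(np.uint8),0,1)[0]
        ct=max(cs,key=len)
        print(k,rect(cast(c,ct,.008 if k[0]=='h' else .004)[:,:2]))
        if k[0]=='p':
            vals=hsv[...,2][L==l]; t,_=cv2.threshold(vals,0,255,8)
            d=((hsv[...,2]<t)&(cv2.erode(cv2.drawContours(np.zeros_like(m),[ct],-1,1,-1),np.ones((5,5)))>0)).astype(np.uint8)
            cs=cv2.findContours(d,0,1)[0]; print('   dark',rect(cast(c,max(cs,key=cv2.contourArea),.004)[:,:2]))
    for k,(u,v) in D[n].items():
        r=45; w=W[max(0,v-r):v+r,max(0,u-r):u+r].reshape(-1,3); cc=cast(c,[(u,v)],.02)[0]
        w=w[np.hypot(*(w-cc)[:,:2].T)<.07]
        for lo,hi in {'box':[(.032,.045)],'cat':[(.003,.012),(.018,.04),(.012,.1)],'car':[(.005,.02)],'jar':[(.042,.06)],'pot':[(.03,.06)]}[k]:
            s=w[(w[:,2]>lo)&(w[:,2]<hi)]
            print(k,lo,len(s),rect(s[:,:2]),np.round(np.median(s,0)*1000,1))
    if n=='scene':
        gs=[cv2.resize(c['img'][y-38:y+38,x-50:x+50],(400,300),interpolation=cv2.INTER_CUBIC) for x,y in [(408,270),(358,200),(115,258),(257,208)]]
        cv2.imwrite('pics/crop0.png',np.vstack([np.hstack(gs[:2]),np.hstack(gs[2:])]))
E
```

```text
scene
horn [650.9, 153.2, 132.4, 36.2, -66.4]
hs1 [651.0, 10.9, 88.8, 23.7, 79.1]
hs2 [752.3, 198.1, 87.2, 24.3, 78.8]
pround [379.2, 299.5, 82.9, 82.3, 79.6]
   dark [376.4, 301.2, 53.8, 51.4, -69.1]
pcat [520.5, 405.5, 83.5, 62.4, -29.3]
   dark [519.3, 407.1, 56.8, 36.9, -29.7]
phorn [383.2, -298.0, 145.8, 48.4, 41.2]
   dark [381.7, -298.5, 127.3, 30.5, 40.7]
pcar [649.7, -159.2, 107.7, 67.8, -21.1]
   dark [648.5, -159.1, 86.2, 46.4, -22.2]
box 0.032 461 [459.6, -119.0, 54.4, 53.2, -36.7] [ 461.1 -118.9   37.3]
cat 0.003 251 [525.4, -413.8, 127.1, 113.9, 40.3] [ 539.6 -402.     6.8]
cat 0.018 135 [529.9, -409.9, 45.0, 24.2, -14.9] [ 537.  -403.2   29. ]
cat 0.012 464 [531.4, -410.8, 48.2, 27.3, -12.2] [ 533.4 -407.    42.2]
car 0.005 284 [464.7, 98.2, 86.0, 46.1, -53.3] [468.1  97.9   7.6]
jar 0.042 263 [633.3, 302.3, 58.9, 58.1, 78.9] [632.8 302.   48.1]
pot 0.03 851 [639.5, -293.4, 70.9, 70.2, 66.8] [ 653.4 -287.    54.8]
side
horn [649.3, 151.2, 136.0, 35.9, -63.2]
hs1 [648.9, 7.0, 93.5, 23.0, 81.7]
hs2 [750.1, 194.5, 86.9, 23.0, 79.9]
pround [378.1, 300.2, 83.4, 82.5, 82.9]
   dark [377.1, 301.2, 53.6, 51.1, -58.8]
pcat [520.3, 405.4, 83.7, 66.0, -29.0]
   dark [520.4, 407.9, 55.8, 35.8, -30.0]
phorn [382.4, -299.3, 145.9, 49.5, 41.2]
   dark [382.2, -297.8, 128.8, 31.2, 41.0]
pcar [649.4, -159.7, 106.9, 70.2, -21.5]
   dark [648.7, -158.2, 88.8, 46.0, -20.5]
box 0.032 443 [458.1, -119.4, 55.0, 54.1, 58.8] [ 457.9 -121.2   38.1]
cat 0.003 522 [524.9, -413.6, 137.6, 134.3, 59.0] [ 531.7 -423.     4.9]
cat 0.018 136 [529.0, -417.4, 46.6, 26.5, -4.6] [ 521.5 -421.8   29.8]
cat 0.012 480 [528.6, -415.0, 53.8, 31.1, -8.5] [ 525.1 -419.1   44.6]
car 0.005 276 [469.5, 79.2, 130.2, 104.6, 84.9] [464.1  93.3   8.3]
jar 0.042 171 [631.9, 301.8, 64.0, 56.9, 82.9] [633.7 304.8  47.7]
pot 0.03 720 [638.1, -295.1, 70.8, 69.6, 56.7] [ 634.9 -308.3   54.7]
```

View pics/crop0.png

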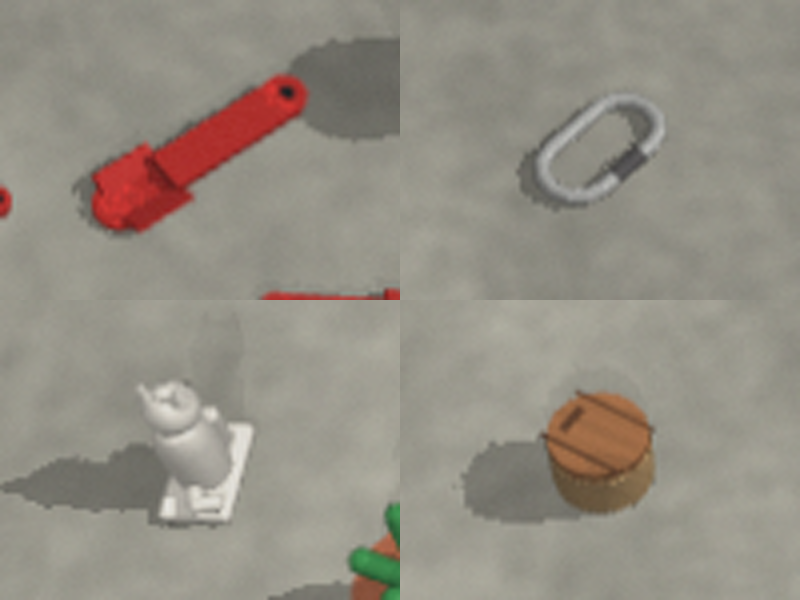

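The crop confirms the choice. The big horn at (408,270) measures about 132 mm, against about 88 mm for the other two, and its blade points to +x/-y. Carabiner, cat and box are all clear. The order will be carabiner, box, horn, cat.

```bash
cat > p.py <<'E'
import sys,numpy as np
from scipy.spatial.transform import Rotation as Ro
from workcell import manip
def plan(*wps):
    # each wp: x y z(m, TCP) closing_dir_deg(or None) ; prints per-call slide units and twist units
    o=manip.get_obs(); p=np.array(o['position']); R=Ro.from_quat(o['tcp_rot'])
    y=R.as_matrix()[:,1]; print('t',round(o['time'],1),'p',np.round(p,4),'ydir',round(np.degrees(np.arctan2(y[1],y[0])),1),'tilt',np.round(R.as_matrix()[:,2],3),'F',np.round(o['force'],1),'q7',round(o['qpos'][6],2),'grip',round(o['grip_width']*94,1),round(o['grip_force'],1))
    for x,yy,z,cd in wps:
        M=R.as_matrix(); ya=np.degrees(np.arctan2(M[1,1],M[0,1])); az=np.degrees(np.arctan2(yy,x))
        if cd is None: dt=0
        else:
            rel=(cd-az+90)%180-90; dt=(az+rel)-ya; dt=(dt+180)%360-180
        t=np.array([x,yy,z]); n=max(1,int(np.ceil(max(np.linalg.norm(t-p)/.2,abs(dt)/36))))
        print('->',t,'turn',round(dt,1))
        for i in range(n):
            d=R.inv().apply((t-p)/n)/.03; print('   slide',np.round(d,2).tolist(),'twist',round(-dt/n/8,2))
            R=R*Ro.from_euler('z',-dt/n,degrees=True)
        p=t
if __name__=='__main__':
    plan(*[[None if s=='n' else float(s) for s in a.split(',')] for a in sys.argv[1:]])
E
python3 p.py .465,.098,.25,36.7 .465,.098,.100,n
```

```text
t 0.1 p [0.2058 0.6426 0.3021] ydir 72.2 tilt [-0.    -0.001 -1.   ] F [-0.3  0.3 -0.6] q7 -0.07 grip 94.0 0.0
-> [0.465 0.098 0.25 ] turn -35.5
   slide [-3.44, -3.66, 0.44] twist 1.11
   slide [-3.97, -3.09, 0.44] twist 1.11
   slide [-4.4, -2.44, 0.44] twist 1.11
   slide [-4.72, -1.73, 0.44] twist 1.11
-> [0.465 0.098 0.1  ] turn 0
   slide [0.0, 0.0, 5.0] twist 0.0
```

```bash
python3 -m creep '[{"claw":75,"slide":[-3.44,-3.66,0.44],"twist":1.11},{"claw":75,"slide":[-3.44,-3.66,0.44],"twist":1.11},{"claw":75,"slide":[-3.44,-3.66,0.44],"twist":1.11},{"claw":75,"slide":[-3.44,-3.66,0.44],"twist":1.11},{"claw":75,"slide":[-3.44,-3.66,0.44],"twist":1.11}]' 20
python3 -m creep '[{"claw":75,"slide":[-3.97,-3.09,0.44],"twist":1.11},{"claw":75,"slide":[-3.97,-3.09,0.44],"twist":1.11},{"claw":75,"slide":[-3.97,-3.09,0.44],"twist":1.11},{"claw":75,"slide":[-3.97,-3.09,0.44],"twist":1.11},{"claw":75,"slide":[-3.97,-3.09,0.44],"twist":1.11}]'
python3 -m creep '[{"claw":75,"slide":[-4.4,-2.44,0.44],"twist":1.11},{"claw":75,"slide":[-4.4,-2.44,0.44],"twist":1.11},{"claw":75,"slide":[-4.4,-2.44,0.44],"twist":1.11},{"claw":75,"slide":[-4.4,-2.44,0.44],"twist":1.11},{"claw":75,"slide":[-4.4,-2.44,0.44],"twist":1.11}]'
python3 -m creep '[{"claw":75,"slide":[-4.72,-1.73,0.44],"twist":1.11},{"claw":75,"slide":[-4.72,-1.73,0.44],"twist":1.11},{"claw":75,"slide":[-4.72,-1.73,0.44],"twist":1.11},{"claw":75,"slide":[-4.72,-1.73,0.44],"twist":1.11},{"claw":75,"slide":[-4.72,-1.73,0.44],"twist":1.11}]'
python3 p.py .465,.098,.25,36.7 .465,.098,.100,n
python3 - <<'E'
from h import *
c=save('wrist','wrist1')
E
```

```text
time: 0.65
position: [0.2712, 0.506, 0.2898]
tcp_rot: [0.231, 0.973, 0.0, -0.0]
force: [-0.7, 0.5, -0.6]
grip_width: 0.8
grip_force: 0.0
time: 1.15
position: [0.3356, 0.371, 0.2765]
tcp_rot: [0.305, 0.952, 0.0, -0.0]
force: [0.3, 0.8, 1.3]
grip_width: 0.798
grip_force: 0.0
time: 1.65
position: [0.4007, 0.2354, 0.2632]
tcp_rot: [0.378, 0.926, 0.0, 0.0]
force: [-0.3, 0.8, -0.2]
grip_width: 0.794
grip_force: 0.0
time: 2.15
position: [0.4658, 0.0995, 0.2498]
tcp_rot: [0.448, 0.894, -0.0, 0.0]
force: [-0.7, 0.4, -0.6]
grip_width: 0.8
grip_force: 0.0
t 2.1 p [0.4658 0.0995 0.2498] ydir 36.8 tilt [ 0. -0. -1.] F [-0.7  0.4 -0.6] q7 0.41 grip 75.2 0.0
-> [0.465 0.098 0.25 ] turn -0.1
   slide [-0.02, -0.05, -0.01] twist 0.01
-> [0.465 0.098 0.1  ] turn 0
   slide [0.0, 0.0, 5.0] twist 0.0
```

View pics/wrist1.png

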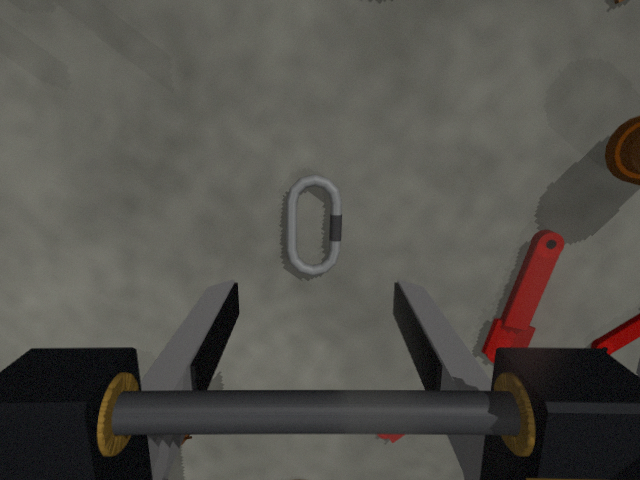

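The wrist picture shows the carabiner at (314,226), aligned and centred between the fingers. Descending, gripping and lifting.

```bash
python3 -c "
from h import *
print(cast(load('wrist1'),[(314.5,225.5)],.005))"
python3 -m creep '[{"claw":75,"slide":[-0.02,-0.05,2.5],"twist":0},{"claw":75,"slide":[-0.02,-0.05,3.9],"twist":0},{"claw":75,"slide":[-0.02,-0.05,4.7],"twist":0},{"claw":75,"slide":[-0.02,-0.05,4.98],"twist":0},{"claw":75,"slide":[-0.02,-0.05,4.98],"twist":0}]' 20
python3 -m creep '[{"claw":35,"slide":[0,0,0],"twist":0},{"claw":35,"slide":[0,0,0],"twist":0},{"claw":35,"slide":[0,0,0],"twist":0},{"claw":35,"slide":[0,0,0],"twist":0},{"claw":35,"slide":[0,0,0],"twist":0}]' 20
python3 -m creep '[{"claw":35,"slide":[0,0,0],"twist":0},{"claw":35,"slide":[0,0,-0.5],"twist":0},{"claw":35,"slide":[0,0,-2],"twist":0},{"claw":35,"slide":[0,0,-3.5],"twist":0},{"claw":35,"slide":[0,0,-4],"twist":0}]' 20
python3 p.py .649,-.159,.22,68.7 .649,-.159,.105,n
```

```text
[[0.46416    0.09958807 0.005     ]]
time: 2.7
position: [0.4637, 0.0985, 0.0998]
tcp_rot: [0.447, 0.894, -0.001, -0.001]
force: [-0.4, 0.2, 0.7]
grip_width: 0.796
grip_force: 0.0
time: 3.2
position: [0.4647, 0.0971, 0.101]
tcp_rot: [0.448, 0.894, 0.0, 0.0]
force: [-1.3, 1.9, 8.7]
grip_width: 0.481
grip_force: 20.0
time: 3.7
position: [0.4655, 0.0967, 0.2241]
tcp_rot: [0.449, 0.894, 0.002, 0.001]
force: [0.8, 0.2, -2.6]
grip_width: 0.479
grip_force: 20.0
t 3.7 p [0.4655 0.0967 0.2241] ydir 36.7 tilt [ 0.004  0.002 -1.   ] F [ 0.8  0.2 -2.6] q7 0.45 grip 45.1 20.0
-> [ 0.649 -0.159  0.22 ] turn 32.0
   slide [-5.24, -0.09, 0.07] twist -2.0
   slide [-5.02, -1.54, 0.07] twist -2.0
-> [ 0.649 -0.159  0.105] turn 0
   slide [0.01, -0.01, 3.83] twist 0.0
```

```bash
python3 -m creep '[{"claw":35,"slide":[-1.5,0,0.07],"twist":-0.6},{"claw":35,"slide":[-3,0,0.07],"twist":-1.2},{"claw":35,"slide":[-4.5,-0.05,0.07],"twist":-1.8},{"claw":35,"slide":[-5.24,-0.09,0.07],"twist":-2},{"claw":35,"slide":[-5.24,-0.09,0.07],"twist":-2}]' 20
python3 -m creep '[{"claw":35,"slide":[-1.5,-0.5,0.07],"twist":-0.6},{"claw":35,"slide":[-3,-1,0.07],"twist":-1.2},{"claw":35,"slide":[-4.3,-1.3,0.07],"twist":-1.8},{"claw":35,"slide":[-5.02,-1.54,0.07],"twist":-2},{"claw":35,"slide":[-5.02,-1.54,0.07],"twist":-2}]' 20
python3 p.py .649,-.159,.22,68.7 .649,-.159,.105,n
python3 -c "
from h import *
save('wrist','wrist2')"
```

```text
time: 4.2
position: [0.5573, -0.0342, 0.2184]
tcp_rot: [0.321, 0.947, -0.001, 0.0]
force: [-0.2, 0.6, -0.9]
grip_width: 0.482
grip_force: 20.0
time: 4.7
position: [0.6487, -0.1613, 0.216]
tcp_rot: [0.186, 0.983, -0.001, 0.0]
force: [-0.7, -0.1, -1.6]
grip_width: 0.48
grip_force: 20.0
t 4.7 p [ 0.6487 -0.1613  0.216 ] ydir 68.6 tilt [-0.    -0.001 -1.   ] F [-0.7 -0.1 -1.6] q7 1.56 grip 45.1 20.0
-> [ 0.649 -0.159  0.22 ] turn 0.1
   slide [0.02, 0.07, -0.13] twist -0.01
-> [ 0.649 -0.159  0.105] turn 0
   slide [0.0, 0.0, 3.83] twist 0.0
```

View pics/wrist2.png

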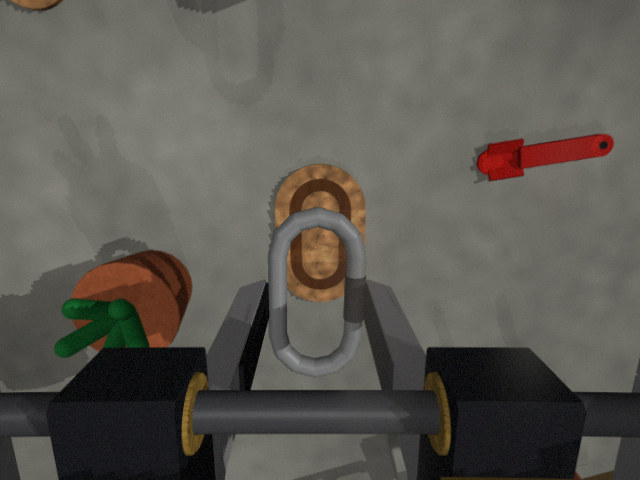

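The carabiner is held at (318,291), with its axis parallel to the pad outline at (320,233). I'll check its offset along its length, then lower it.

```bash
python3 -c "
from h import *
c=load('wrist2')
print(cast(c,[(318,291),(319,208),(319,376)],.12),cast(c,[(319.5,235),(320,164),(320,302)],.004))"
```

```text
[[ 0.6451283  -0.15911672  0.12      ]
 [ 0.60779836 -0.14399966  0.12      ]
 [ 0.68846699 -0.17556209  0.12      ]] [[ 0.64818489 -0.15857029  0.004     ]
 [ 0.59890078 -0.1389251   0.004     ]
 [ 0.69968077 -0.17826975  0.004     ]]
```

```bash
python3 -m creep '[{"claw":35,"slide":[0,0.05,1],"twist":0},{"claw":35,"slide":[0,0.05,2.2],"twist":0},{"claw":35,"slide":[0,0.05,3.1],"twist":0},{"claw":35,"slide":[0,0.05,3.6],"twist":0},{"claw":35,"slide":[0,0.05,3.7],"twist":0}]' 20
python3 -m creep '[{"claw":35,"slide":[0,0,0],"twist":0},{"claw":75,"slide":[0,0,0],"twist":0},{"claw":75,"slide":[0,0,0],"twist":0},{"claw":75,"slide":[0,0,0],"twist":0},{"claw":75,"slide":[0,0,0],"twist":0}]' 20
python3 -m creep '[{"claw":75,"slide":[0,0,-1],"twist":0},{"claw":75,"slide":[0,0,-2.5],"twist":0},{"claw":75,"slide":[0,0,-4],"twist":0},{"claw":75,"slide":[0,0,-5],"twist":0},{"claw":75,"slide":[0,0,-5],"twist":0}]' 20
python3 p.py .459,-.119,.25,-14 .459,-.119,.105,n
```

```text
time: 5.25
position: [0.6479, -0.1559, 0.104]
tcp_rot: [0.184, 0.983, 0.0, -0.001]
force: [0.0, -0.6, -0.7]
grip_width: 0.481
grip_force: 20.0
time: 5.75
position: [0.6489, -0.1575, 0.1058]
tcp_rot: [0.185, 0.983, 0.0, 0.0]
force: [0.9, 0.1, -0.6]
grip_width: 0.778
grip_force: 0.0
time: 6.25
position: [0.6502, -0.1582, 0.2603]
tcp_rot: [0.185, 0.983, 0.0, 0.003]
force: [0.6, 0.2, 0.0]
grip_width: 0.801
grip_force: 0.0
t 6.2 p [ 0.6502 -0.1582  0.2603] ydir 68.7 tilt [ 0.007 -0.001 -1.   ] F [0.6 0.2 0. ] q7 1.54 grip 75.3 0.0
-> [ 0.459 -0.119  0.25 ] turn -82.7
   slide [2.14, -0.37, 0.1] twist 3.45
   slide [1.73, -1.31, 0.1] twist 3.45
   slide [0.92, -1.96, 0.1] twist 3.45
-> [ 0.459 -0.119  0.105] turn 0
   slide [-0.01, -0.03, 4.83] twist 0.0
```

```bash
python3 -m creep '[{"claw":90,"slide":[0.5,-0.1,0.1],"twist":0.9},{"claw":90,"slide":[1,-0.2,0.1],"twist":1.8},{"claw":90,"slide":[1.6,-0.3,0.1],"twist":2.7},{"claw":90,"slide":[2.14,-0.37,0.1],"twist":3.45},{"claw":90,"slide":[2.14,-0.37,0.1],"twist":3.45}]' 20
python3 -m creep '[{"claw":90,"slide":[0.5,-0.4,0.1],"twist":0.9},{"claw":90,"slide":[1,-0.8,0.1],"twist":1.8},{"claw":90,"slide":[1.4,-1.1,0.1],"twist":2.7},{"claw":90,"slide":[1.73,-1.31,0.1],"twist":3.45},{"claw":90,"slide":[1.73,-1.31,0.1],"twist":3.45}]' 20
python3 -m creep '[{"claw":90,"slide":[0.3,-0.6,0.1],"twist":0.9},{"claw":90,"slide":[0.6,-1.2,0.1],"twist":1.8},{"claw":90,"slide":[0.8,-1.7,0.1],"twist":2.7},{"claw":90,"slide":[0.92,-1.96,0.1],"twist":3.45},{"claw":90,"slide":[0.92,-1.96,0.1],"twist":3.45}]' 20
python3 p.py .459,-.119,.25,-14 .459,-.119,.105,n
python3 -c "
from h import *
save('wrist','wrist3'); save('scene','scene3')"
```

```text
time: 6.75
position: [0.5832, -0.1441, 0.2518]
tcp_rot: [0.415, 0.91, -0.0, -0.001]
force: [-0.4, 0.9, -0.3]
grip_width: 0.959
grip_force: 0.0
time: 7.25
position: [0.5207, -0.131, 0.2491]
tcp_rot: [0.619, 0.786, -0.0, -0.0]
force: [-0.6, 0.9, 0.1]
grip_width: 0.957
grip_force: 0.0
time: 7.75
position: [0.4577, -0.118, 0.2465]
tcp_rot: [0.787, 0.616, 0.0, 0.0]
force: [-0.2, -0.8, -0.8]
grip_width: 0.956
grip_force: 0.0
t 7.8 p [ 0.4577 -0.118   0.2465] ydir -13.9 tilt [ 0. -0. -1.] F [-0.2 -0.8 -0.8] q7 0.1 grip 89.8 0.0
-> [ 0.459 -0.119  0.25 ] turn -0.1
   slide [-0.02, 0.05, -0.12] twist 0.01
-> [ 0.459 -0.119  0.105] turn 0
   slide [-0.0, -0.0, 4.83] twist 0.0
```

View pics/wrist3.png

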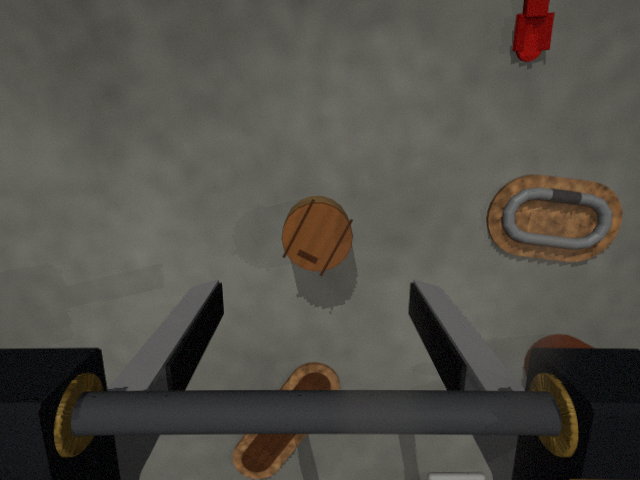

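View pics/scene3.png

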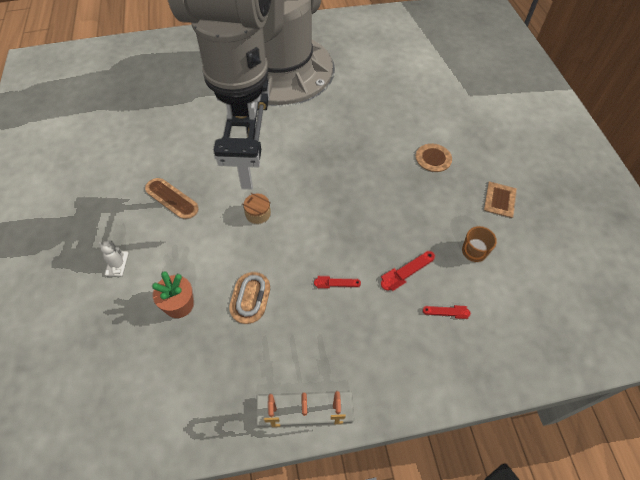

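The carabiner covers its outline at scene (250,297). In the wrist view the box lid is at (318,235), between the fingers. Next, grip the box.

```bash
python3 -m creep '[{"claw":90,"slide":[0,0.03,1.2],"twist":0},{"claw":90,"slide":[0,0.03,2.6],"twist":0},{"claw":90,"slide":[0,0.03,3.9],"twist":0},{"claw":90,"slide":[0,0.03,4.7],"twist":0},{"claw":90,"slide":[0,0.03,4.7],"twist":0}]' 15
python3 -m creep '[{"claw":40,"slide":[0,0,0],"twist":0},{"claw":40,"slide":[0,0,0],"twist":0},{"claw":40,"slide":[0,0,0],"twist":0},{"claw":40,"slide":[0,0,0],"twist":0},{"claw":40,"slide":[0,0,0],"twist":0}]' 15
python3 -m creep '[{"claw":40,"slide":[0,0,0],"twist":0},{"claw":40,"slide":[0,0,-0.8],"twist":0},{"claw":40,"slide":[0,0,-2],"twist":0},{"claw":40,"slide":[0,0,-3.2],"twist":0},{"claw":40,"slide":[0,0,-3.8],"twist":0}]' 15
python3 p.py .51,.10,.22,11 .3775,.3005,.22,38.5 .3775,.3005,.110,n
```

```text
time: 8.35
position: [0.4577, -0.1188, 0.1026]
tcp_rot: [0.787, 0.617, -0.002, -0.001]
force: [-0.0, -0.7, 0.9]
grip_width: 0.959
grip_force: 0.0
time: 8.85
position: [0.4587, -0.1182, 0.1059]
tcp_rot: [0.788, 0.615, 0.001, 0.0]
force: [1.4, -0.0, 5.3]
grip_width: 0.572
grip_force: 15.3
time: 9.35
position: [0.4588, -0.1187, 0.2216]
tcp_rot: [0.788, 0.615, 0.001, 0.001]
force: [0.8, 0.1, -2.0]
grip_width: 0.576
grip_force: 15.0
t 9.3 p [ 0.4588 -0.1187  0.2216] ydir -14.1 tilt [ 0.002  0.    -1.   ] F [ 0.8  0.1 -2. ] q7 0.17 grip 54.2 15.0
-> [0.51 0.1  0.22] turn 25.1
   slide [3.74, -0.06, 0.03] twist -1.57
   slide [3.67, 0.76, 0.03] twist -1.57
-> [0.3775 0.3005 0.22  ] turn 27.5
   slide [3.7, -1.53, -0.0] twist -1.72
   slide [3.96, -0.61, -0.0] twist -1.72
-> [0.3775 0.3005 0.11  ] turn 0
   slide [0.0, -0.01, 3.67] twist 0.0
```

```bash
python3 -m creep '[{"claw":40,"slide":[1,0,0],"twist":-0.4},{"claw":40,"slide":[2,0,0],"twist":-0.8},{"claw":40,"slide":[3,0,0],"twist":-1.2},{"claw":40,"slide":[3.74,-0.06,0],"twist":-1.57},{"claw":40,"slide":[3.74,-0.06,0],"twist":-1.57}]' 15
python3 -m creep '[{"claw":40,"slide":[1,0.2,0],"twist":-0.4},{"claw":40,"slide":[2,0.4,0],"twist":-0.8},{"claw":40,"slide":[3,0.6,0],"twist":-1.2},{"claw":40,"slide":[3.67,0.76,0],"twist":-1.57},{"claw":40,"slide":[3.67,0.76,0],"twist":-1.57}]' 15
python3 -m creep '[{"claw":40,"slide":[1,-0.4,0],"twist":-0.4},{"claw":40,"slide":[2,-0.8,0],"twist":-0.8},{"claw":40,"slide":[3,-1.2,0],"twist":-1.3},{"claw":40,"slide":[3.7,-1.53,0],"twist":-1.72},{"claw":40,"slide":[3.7,-1.53,0],"twist":-1.72}]' 15
python3 -m creep '[{"claw":40,"slide":[1,-0.15,0],"twist":-0.4},{"claw":40,"slide":[2,-0.3,0],"twist":-0.8},{"claw":40,"slide":[3,-0.45,0],"twist":-1.3},{"claw":40,"slide":[3.96,-0.61,0],"twist":-1.72},{"claw":40,"slide":[3.96,-0.61,0],"twist":-1.72}]' 15
python3 -m creep '[{"claw":40,"slide":[0,0,0],"twist":0}]' 15 >/dev/null
python3 p.py .3775,.3005,.22,38.5 .3775,.3005,.110,n
```

```text
time: 9.85
position: [0.4842, -0.0063, 0.2192]
tcp_rot: [0.714, 0.7, 0.0, -0.0]
force: [-0.2, -0.8, -0.8]
grip_width: 0.573
grip_force: 15.0
time: 10.35
position: [0.5102, 0.1031, 0.2191]
tcp_rot: [0.633, 0.774, -0.0, 0.0]
force: [-0.3, 0.4, -1.1]
grip_width: 0.571
grip_force: 15.0
time: 10.85
position: [0.4419, 0.2022, 0.2191]
tcp_rot: [0.537, 0.844, -0.0, -0.0]
force: [-0.0, -0.5, -0.4]
grip_width: 0.572
grip_force: 15.0
time: 11.35
position: [0.3757, 0.3025, 0.2192]
tcp_rot: [0.432, 0.902, 0.0, -0.0]
force: [1.2, -0.4, -0.1]
grip_width: 0.574
grip_force: 15.0
t 11.4 p [0.3773 0.3    0.2192] ydir 38.5 tilt [ 0.    -0.001 -1.   ] F [ 0.1 -0.3 -0.5] q7 0.02 grip 53.4 15.0
-> [0.3775 0.3005 0.22  ] turn -0.0
   slide [0.01, 0.02, -0.03] twist 0.0
-> [0.3775 0.3005 0.11  ] turn 0
   slide [0.0, 0.0, 3.67] twist 0.0
```

```bash
python3 -m creep '[{"claw":40,"slide":[0,0,1],"twist":0},{"claw":40,"slide":[0,0,2.2],"twist":0},{"claw":40,"slide":[0,0,3.1],"twist":0},{"claw":40,"slide":[0,0,3.5],"twist":0},{"claw":40,"slide":[0,0,3.63],"twist":0}]' 15
python3 -m creep '[{"claw":40,"slide":[0,0,0],"twist":0},{"claw":90,"slide":[0,0,0],"twist":0},{"claw":90,"slide":[0,0,0],"twist":0},{"claw":90,"slide":[0,0,0],"twist":0},{"claw":90,"slide":[0,0,0],"twist":0}]' 15
python3 -m creep '[{"claw":90,"slide":[0,0,-0.8],"twist":0},{"claw":90,"slide":[0,0,-2.2],"twist":0},{"claw":90,"slide":[0,0,-3.6],"twist":0},{"claw":90,"slide":[0,0,-4.5],"twist":0},{"claw":90,"slide":[0,0,-4.5],"twist":0}]' 15
python3 p.py .650,.152,.24,25 .650,.152,.100,n
```

```text
time: 11.95
position: [0.3773, 0.2992, 0.1096]
tcp_rot: [0.435, 0.9, -0.001, -0.0]
force: [-7.4, -8.7, 22.3]
grip_width: 0.573
grip_force: 15.0
time: 12.45
position: [0.3769, 0.3009, 0.1108]
tcp_rot: [0.434, 0.901, 0.0, 0.0]
force: [0.3, 1.1, -0.1]
grip_width: 0.877
grip_force: 0.0
time: 12.95
position: [0.3779, 0.3017, 0.2488]
tcp_rot: [0.434, 0.901, 0.003, 0.0]
force: [1.1, 0.2, -1.1]
grip_width: 0.961
grip_force: 0.0
t 12.9 p [0.3779 0.3017 0.2488] ydir 38.6 tilt [ 0.003  0.005 -1.   ] F [ 1.1  0.2 -1.1] q7 -0.0 grip 90.4 0.0
-> [0.65  0.152 0.24 ] turn -13.6
   slide [-4.78, 1.99, 0.15] twist 0.85
   slide [-4.51, 2.54, 0.15] twist 0.85
-> [0.65  0.152 0.1  ] turn 0
   slide [-0.02, -0.02, 4.67] twist 0.0
```

```bash
python3 -m creep '[{"claw":60,"slide":[-1.2,0.5,0.15],"twist":0.2},{"claw":60,"slide":[-2.4,1,0.15],"twist":0.4},{"claw":60,"slide":[-3.6,1.5,0.15],"twist":0.6},{"claw":60,"slide":[-4.78,1.99,0.15],"twist":0.85},{"claw":60,"slide":[-4.78,1.99,0.15],"twist":0.85}]' 20
python3 -m creep '[{"claw":60,"slide":[-1.2,0.7,0.15],"twist":0.2},{"claw":60,"slide":[-2.4,1.4,0.15],"twist":0.4},{"claw":60,"slide":[-3.6,2,0.15],"twist":0.6},{"claw":60,"slide":[-4.51,2.54,0.15],"twist":0.85},{"claw":60,"slide":[-4.51,2.54,0.15],"twist":0.85}]' 20
python3 p.py .650,.152,.24,25 .650,.152,.100,n
python3 - <<'E'
from m import *
c=save('wrist','wrist4')
hsv=cv2.cvtColor(c['img'],cv2.COLOR_BGR2HSV)
m=((hsv[...,1]>150)&((hsv[...,0]<8)|(hsv[...,0]>172))).astype(np.uint8)
for ct in cv2.findContours(m,0,1)[0]:
    if cv2.contourArea(ct)>300: print(rect(ct[:,0]/1000.),rect(cast(c,ct,.007)[:,:2]))
c=save('side','side4'); W=world(c); s=W.reshape(-1,3); s=s[(np.hypot(s[:,0]-.377,s[:,1]-.301)<.06)&(s[:,2]>.036)&(s[:,2]<.05)]
print('box',rect(s[:,:2]),np.median(s[:,2]))
E
```

```text
time: 13.45
position: [0.5162, 0.2225, 0.2403]
tcp_rot: [0.489, 0.872, -0.0, 0.001]
force: [0.1, 0.5, 0.2]
grip_width: 0.644
grip_force: 0.0
time: 13.95
position: [0.6512, 0.1478, 0.2353]
tcp_rot: [0.54, 0.842, -0.001, 0.001]
force: [-0.8, -0.2, -0.3]
grip_width: 0.638
grip_force: 0.0
t 13.9 p [0.6512 0.1478 0.2353] ydir 24.7 tilt [ 0.    -0.002 -1.   ] F [-0.8 -0.2 -0.3] q7 0.41 grip 60.0 0.0
-> [0.65  0.152 0.24 ] turn 0.3
   slide [0.14, 0.02, -0.16] twist -0.04
-> [0.65  0.152 0.1  ] turn 0
   slide [0.01, 0.0, 4.67] twist 0.0
[257.9, 360.6, 82.2, 23.2, -50.4] [653.8, 19.5, 78.6, 21.2, 76.7]
[456.2, 219.7, 116.9, 31.5, -46.7] [747.9, 200.6, 89.1, 25.8, 75.7]
[318.0, 218.0, 158.0, 46.0, -90.0] [650.0, 155.0, 128.2, 37.4, -66.2]
box [376.2, 300.0, 59.3, 51.3, -89.7] 0.042287591310631756
```

View pics/wrist4.png

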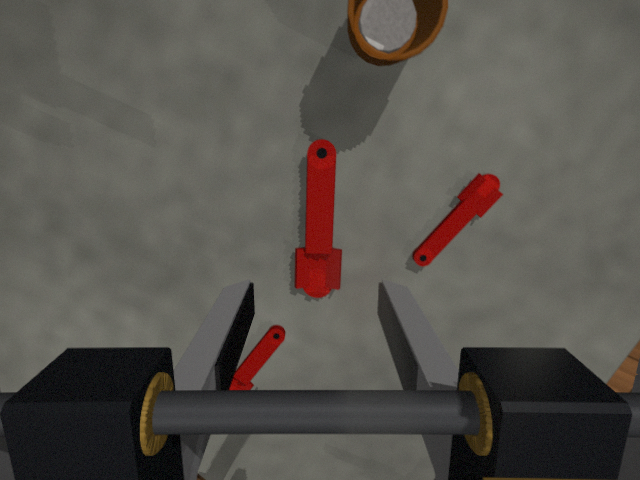

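The horn at (320,218) is aligned with the fingers, and the box is on its pad at (376,300), top at z=42 mm. Next, grip the horn at its origin.

```bash
python3 -m creep '[{"claw":60,"slide":[0.15,0.04,1.2],"twist":0},{"claw":60,"slide":[0.15,0.04,2.6],"twist":0},{"claw":60,"slide":[0.15,0.04,3.8],"twist":0},{"claw":60,"slide":[0.15,0.04,4.4],"twist":0},{"claw":60,"slide":[0.15,0.04,4.48],"twist":0}]' 15
python3 -m creep '[{"claw":10,"slide":[0,0,0],"twist":0},{"claw":10,"slide":[0,0,0],"twist":0},{"claw":10,"slide":[0,0,0],"twist":0},{"claw":10,"slide":[0,0,0],"twist":0},{"claw":10,"slide":[0,0,0],"twist":0}]' 15
python3 -m creep '[{"claw":10,"slide":[0,0,0],"twist":0},{"claw":10,"slide":[0,0,-0.8],"twist":0},{"claw":10,"slide":[0,0,-2],"twist":0},{"claw":10,"slide":[0,0,-3.2],"twist":0},{"claw":10,"slide":[0,0,-4],"twist":0}]' 15
python3 p.py .382,-.298,.22,-49 .382,-.298,.105,n
```

```text
time: 14.55
position: [0.6465, 0.156, 0.1]
tcp_rot: [0.537, 0.844, -0.001, -0.001]
force: [-0.1, -0.1, -0.8]
grip_width: 0.641
grip_force: 0.0
time: 15.05
position: [0.6484, 0.1555, 0.1026]
tcp_rot: [0.538, 0.843, 0.0, 0.0]
force: [0.7, 0.4, 0.0]
grip_width: 0.246
grip_force: 0.2
time: 15.55
position: [0.6485, 0.1552, 0.2245]
tcp_rot: [0.538, 0.843, 0.001, 0.001]
force: [0.0, -0.3, -0.5]
grip_width: 0.229
grip_force: 15.0
t 15.6 p [0.6485 0.1552 0.2245] ydir 24.9 tilt [ 0.002  0.    -1.   ] F [ 0.  -0.3 -0.5] q7 0.41 grip 21.6 15.0
-> [ 0.382 -0.298  0.22 ] turn -73.9
   slide [-3.32, -4.81, 0.04] twist 3.08
   slide [-5.02, -2.99, 0.04] twist 3.08
   slide [-5.81, -0.62, 0.04] twist 3.08
-> [ 0.382 -0.298  0.105] turn 0
   slide [-0.01, -0.0, 3.83] twist 0.0
```

```bash
python3 -m creep '[{"claw":10,"slide":[-0.8,-1.1,0],"twist":0.7},{"claw":10,"slide":[-1.6,-2.3,0],"twist":1.4},{"claw":10,"slide":[-2.4,-3.5,0],"twist":2.1},{"claw":10,"slide":[-3.32,-4.81,0],"twist":3.08},{"claw":10,"slide":[-3.32,-4.81,0],"twist":3.08}]' 20
python3 -m creep '[{"claw":10,"slide":[-1.2,-0.7,0],"twist":0.7},{"claw":10,"slide":[-2.5,-1.5,0],"twist":1.4},{"claw":10,"slide":[-3.8,-2.2,0],"twist":2.1},{"claw":10,"slide":[-5.02,-2.99,0],"twist":3.08},{"claw":10,"slide":[-5.02,-2.99,0],"twist":3.08}]' 20
python3 -m creep '[{"claw":10,"slide":[-1.4,-0.1,0],"twist":0.7},{"claw":10,"slide":[-2.8,-0.3,0],"twist":1.4},{"claw":10,"slide":[-4.2,-0.45,0],"twist":2.1},{"claw":10,"slide":[-5.81,-0.62,0],"twist":3.08},{"claw":10,"slide":[-5.81,-0.62,0],"twist":3.08}]' 20
python3 -m creep '[{"claw":10,"slide":[0,0,0],"twist":0}]' >/dev/null
python3 p.py .382,-.298,.22,-49 .382,-.298,.105,n
python3 - <<'E'
from m import *
c=save('wrist','wrist5')
hsv=cv2.cvtColor(c['img'],cv2.COLOR_BGR2HSV)
m=((hsv[...,1]>150)&((hsv[...,0]<6)|(hsv[...,0]>172))).astype(np.uint8)
z=manip.get_obs()['position'][2]-.102+.007
for ct in cv2.findContours(m,0,1)[0]:
    if cv2.contourArea(ct)>300: print(rect(ct[:,0]/1000.),rect(cast(c,ct,z)[:,:2]))
E
```

```text
time: 16.05
position: [0.5563, -0.0014, 0.2223]
tcp_rot: [0.709, 0.705, -0.001, -0.0]
force: [0.3, -0.1, -1.1]
grip_width: 0.231
grip_force: 20.0
time: 16.55
position: [0.4674, -0.1512, 0.2223]
tcp_rot: [0.843, 0.537, -0.0, -0.0]
force: [0.5, 1.2, 0.2]
grip_width: 0.228
grip_force: 20.0
time: 17.05
position: [0.3785, -0.3025, 0.2226]
tcp_rot: [0.939, 0.345, -0.0, 0.001]
force: [1.1, 0.9, 0.3]
grip_width: 0.23
grip_force: 20.0
t 17.1 p [ 0.3813 -0.2988  0.222 ] ydir -49.1 tilt [-0. -0. -1.] F [ 0.5  0.6 -0.4] q7 0.13 grip 21.3 20.0
-> [ 0.382 -0.298  0.22 ] turn 0.1
   slide [0.04, -0.0, 0.07] twist -0.01
-> [ 0.382 -0.298  0.105] turn 0
   slide [0.0, -0.0, 3.83] twist 0.0
[315.5, 278.0, 224.0, 63.0, -90.0] [384.2, -292.7, 113.1, 32.0, 43.5]
```

View pics/wrist5.png

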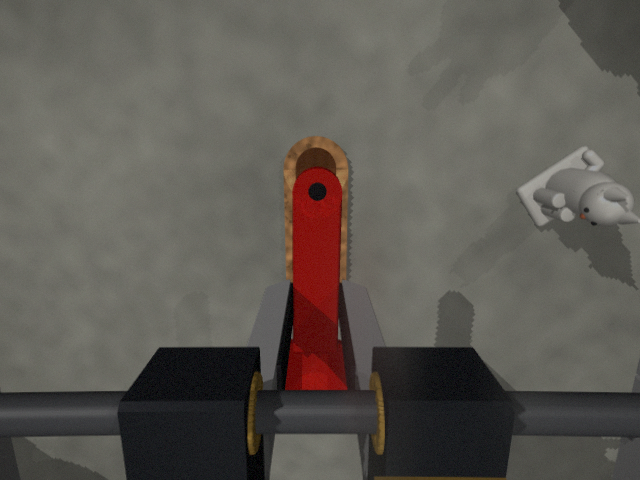

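The horn tail is at (316,167) over the pad end at (316,136), with the axes parallel. I'll check the offset along its length.

Run:
```python
from h import *
c=load('wrist5'); u=np.array([np.cos(np.radians(41)),np.sin(np.radians(41))])
C=np.array([.382,-.298]); a=cast(c,[(318,167)],.222-.1025+.008)[0]; b=cast(c,[(317.5,136)],.003)[0]
for p,l in((a,.065),(b,.073)):
    d=p[:2]-C; s=np.sign(d@u); print(s,'centre offset along',d@u-s*l,'across',d@[-u[1],u[0]])
```

```text
1.0 centre offset along -0.003535711971998902 across -0.0012134207125886294
1.0 centre offset along -0.0003164293163198939 across -0.0015799652794866296
```

```bash
python3 -m creep '[{"claw":10,"slide":[0.1,0,1],"twist":0},{"claw":10,"slide":[0.1,0,2.2],"twist":0},{"claw":10,"slide":[0.1,0,3.2],"twist":0},{"claw":10,"slide":[0.1,0,3.7],"twist":0},{"claw":10,"slide":[0.1,0,3.83],"twist":0}]' 15
python3 -m creep '[{"claw":10,"slide":[0,0,0],"twist":0},{"claw":60,"slide":[0,0,0],"twist":0},{"claw":60,"slide":[0,0,0],"twist":0},{"claw":60,"slide":[0,0,0],"twist":0},{"claw":60,"slide":[0,0,0],"twist":0}]' 15
python3 -m creep '[{"claw":60,"slide":[0,0,-0.8],"twist":0},{"claw":60,"slide":[0,0,-2.2],"twist":0},{"claw":60,"slide":[0,0,-3.6],"twist":0},{"claw":60,"slide":[0,0,-4.8],"twist":0},{"claw":60,"slide":[0,0,-4.8],"twist":0}]' 15
python3 - <<'E'
from m import *
c=save('scene','scene6'); W=world(c)
v=c['img'].astype(int); m=(v.min(2)>95)&(v.max(2)-v.min(2)<25)
g=c['img'][205:310,60:180]; cv2.imwrite('pics/cat6.png',cv2.resize(g,None,fx=5,fy=5,interpolation=cv2.INTER_CUBIC))
g=c['img'][150:230,120:220]
hsv=cv2.cvtColor(c['img'],cv2.COLOR_BGR2HSV)
r=((hsv[...,1]>150)&((hsv[...,0]<6)|(hsv[...,0]>172))).astype(np.uint8)
for ct in cv2.findContours(r,0,1)[0]:
    if cv2.contourArea(ct)>150: print(rect(ct[:,0]/1000.),rect(cast(c,ct,.012)[:,:2]))
E
python3 p.py .50,-.38,.25,-45
```

```text
time: 17.7
position: [0.3841, -0.2943, 0.1057]
tcp_rot: [0.936, 0.352, -0.001, -0.002]
force: [-6.2, 7.1, 18.7]
grip_width: 0.232
grip_force: 15.0
time: 18.2
position: [0.3843, -0.296, 0.1074]
tcp_rot: [0.936, 0.351, 0.0, 0.0]
force: [-1.3, 0.4, -0.9]
grip_width: 0.535
grip_force: 0.0
time: 18.7
position: [0.3852, -0.2971, 0.2546]
tcp_rot: [0.937, 0.351, 0.002, 0.001]
force: [-0.1, 0.2, -1.2]
grip_width: 0.639
grip_force: 0.0
[446.0, 312.0, 46.0, 12.0, 0.0] [753.8, 196.6, 86.8, 24.2, 78.8]
[337.0, 281.5, 46.0, 11.0, 0.0] [652.9, 10.3, 88.3, 23.6, 79.1]
[171.9, 196.4, 51.2, 16.0, 36.9] [386.2, -295.4, 130.1, 36.9, 39.7]
t 18.8 p [ 0.385  -0.2962  0.2527] ydir -48.9 tilt [ 0.004 -0.    -1.   ] F [-0.2 -0.2 -0.7] q7 0.07 grip 59.8 0.0
-> [ 0.5  -0.38  0.25] turn 3.9
   slide [1.05, 4.63, 0.11] twist -0.49
```

View pics/cat6.png

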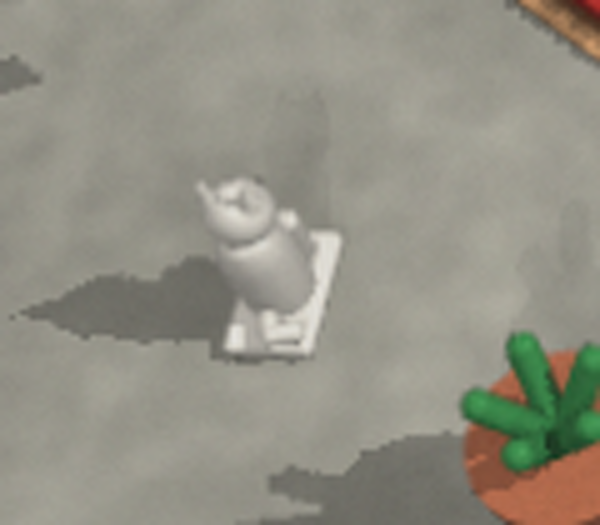

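The cat stands upright. The upper plinth corners in the crop are at (340,232), (310,353) and (222,352), with its front at the lower end (two forepaws).

```bash
python3 - <<'E'
from h import *
c=load('scene6'); P=cast(c,[(60+340/5-.4,205+232/5-.4),(60+312/5-.4,205+353/5-.4),(60+224/5-.4,205+352/5-.4)],.008)[:,:2]
print(P,np.linalg.norm(P[1]-P[0]),np.linalg.norm(P[2]-P[1]),'centre',(P[0]+P[2])/2)
for d in (P[1]-P[0],P[2]-P[1]): print(np.degrees(np.arctan2(d[1],d[0])))
# wrist5 view: plinth corners
c=load('wrist5'); P=cast(c,[(587,149),(517,192),(541,226)],.008)[:,:2]
print(P,np.linalg.norm(P[1]-P[0]),np.linalg.norm(P[2]-P[1]));d=P[1]-P[0];print(np.degrees(np.arctan2(d[1],d[0])))
E
python3 p.py .53,-.395,.25,-93
```

```text
[[ 0.5055514  -0.38899977]
 [ 0.55953497 -0.39946327]
 [ 0.55264503 -0.43408226]] 0.054988280898139175 0.03529796302812475 centre [ 0.52909821 -0.41154101]
-10.969476108482397
-101.25604484538486
[[ 0.55598634 -0.40301884]
 [ 0.5036535  -0.38911107]
 [ 0.49812015 -0.42209153]] 0.05414935917802836 0.0334414174597455
165.11730903941304
t 18.8 p [ 0.385  -0.2962  0.2527] ydir -48.9 tilt [ 0.004 -0.    -1.   ] F [-0.2 -0.2 -0.7] q7 0.07 grip 59.8 0.0
-> [ 0.53  -0.395  0.25 ] turn -44.1
   slide [0.74, 2.83, 0.05] twist 2.76
   slide [1.75, 2.35, 0.05] twist 2.76
```

```bash
python3 p.py .528,-.412,.25,-102
```

```text
t 18.8 p [ 0.385  -0.2962  0.2527] ydir -48.9 tilt [ 0.004 -0.    -1.   ] F [-0.2 -0.2 -0.7] q7 0.07 grip 59.8 0.0
-> [ 0.528 -0.412  0.25 ] turn -53.1
   slide [0.53, 3.02, 0.05] twist 3.32
   slide [1.82, 2.47, 0.05] twist 3.32
```

```bash
python3 -m creep '[{"claw":60,"slide":[0.15,0.8,0],"twist":0.9},{"claw":60,"slide":[0.3,1.6,0],"twist":1.8},{"claw":60,"slide":[0.45,2.4,0],"twist":2.7},{"claw":60,"slide":[0.53,3.02,0.05],"twist":3.32},{"claw":60,"slide":[0.53,3.02,0.05],"twist":3.32}]' 15
python3 -m creep '[{"claw":60,"slide":[0.5,0.7,0],"twist":0.9},{"claw":60,"slide":[1,1.4,0],"twist":1.8},{"claw":60,"slide":[1.5,2,0],"twist":2.7},{"claw":60,"slide":[1.82,2.47,0.05],"twist":3.32},{"claw":60,"slide":[1.82,2.47,0.05],"twist":3.32}]' 15
python3 -m creep '[{"claw":60,"slide":[0,0,0],"twist":0}]' >/dev/null
python3 p.py .528,-.412,.25,-102 .528,-.412,.111,n
python3 -c "
from h import *
save('wrist','wrist7')"
```

```text
time: 19.25
position: [0.4565, -0.3549, 0.248]
tcp_rot: [0.992, 0.125, -0.001, 0.0]
force: [-0.1, -0.4, -0.4]
grip_width: 0.637
grip_force: 0.0
time: 19.75
position: [0.5273, -0.4126, 0.2464]
tcp_rot: [0.994, -0.106, -0.001, 0.0]
force: [-0.9, 1.0, -0.3]
grip_width: 0.638
grip_force: 0.0
t 19.9 p [ 0.5259 -0.412   0.2471] ydir -102.0 tilt [-0.002  0.001 -1.   ] F [-0.3  0.1 -0.2] q7 -0.59 grip 60.3 0.0
-> [ 0.528 -0.412  0.25 ] turn -0.0
   slide [0.07, -0.01, -0.1] twist 0.0
-> [ 0.528 -0.412  0.111] turn 0
   slide [0.01, 0.0, 4.63] twist 0.0
```

View pics/wrist7.png

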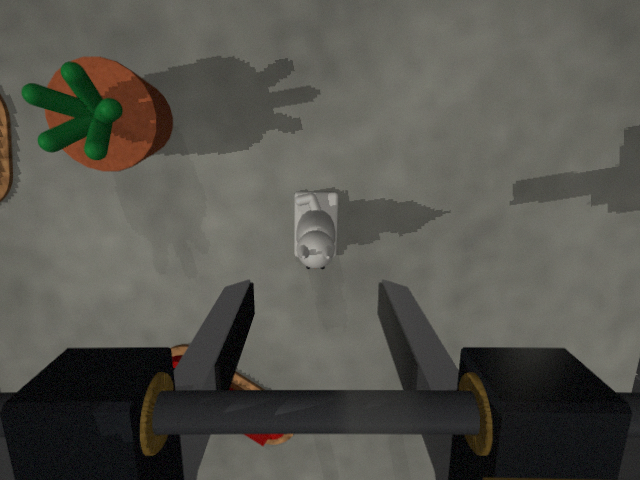

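The plinth is square to the fingers, with its front edge at row 192, columns 294–337. Next, check its centre and descend gently.

```bash
python3 - <<'E'
from h import *
c=load('wrist7'); a=cast(c,[(315.5,192)],.008)[0][:2]; u=np.array([np.cos(np.radians(-12)),np.sin(np.radians(-12))]); print(a,a-.028*u)
E
python3 -m creep '[{"claw":60,"slide":[0.05,0,0.8],"twist":0},{"claw":60,"slide":[0.05,0,1.8],"twist":0},{"claw":60,"slide":[0.05,0,2.8],"twist":0},{"claw":60,"slide":[0.05,0,3],"twist":0},{"claw":60,"slide":[0.05,0,3],"twist":0}]' 15
python3 p.py .528,-.412,.111,-102
```

```text
[ 0.55500928 -0.41807317] [ 0.52762114 -0.41225165]
time: 20.4
position: [0.5278, -0.412, 0.1581]
tcp_rot: [0.994, -0.105, -0.0, -0.0]
force: [-0.3, 0.2, 0.7]
grip_width: 0.64
grip_force: 0.0
t 20.4 p [ 0.5278 -0.412   0.1581] ydir -102.0 tilt [-0.001  0.001 -1.   ] F [-0.3  0.2  0.7] q7 -0.53 grip 60.1 0.0
-> [ 0.528 -0.412  0.111] turn 0.0
   slide [0.01, 0.0, 1.57] twist -0.01
```

```bash
python3 -m creep '[{"claw":60,"slide":[0,0,0.6],"twist":0},{"claw":60,"slide":[0,0,1.2],"twist":0},{"claw":60,"slide":[0,0,1.5],"twist":0},{"claw":60,"slide":[0,0,1.5],"twist":0},{"claw":60,"slide":[0,0,1.5],"twist":0}]' 15
python3 -m creep '[{"claw":45,"slide":[0,0,0],"twist":0},{"claw":38,"slide":[0,0,0],"twist":0},{"claw":32,"slide":[0,0,0],"twist":0},{"claw":20,"slide":[0,0,0],"twist":0},{"claw":20,"slide":[0,0,0],"twist":0}]' 20
python3 -m creep '[{"claw":20,"slide":[0,0,0],"twist":0},{"claw":20,"slide":[0,0,0],"twist":0},{"claw":20,"slide":[0,0,-0.2],"twist":0},{"claw":20,"slide":[0,0,-0.6],"twist":0},{"claw":20,"slide":[0,0,-1],"twist":0}]' 20
python3 -m creep '[{"claw":20,"slide":[0,0,-0.6],"twist":0},{"claw":20,"slide":[0,0,-1.4],"twist":0},{"claw":20,"slide":[0,0,-2.2],"twist":0},{"claw":20,"slide":[0,0,-2.8],"twist":0},{"claw":20,"slide":[0,0,-2.8],"twist":0}]' 20
python3 p.py .560,0,.235,-20 .520,.4065,.235,60.5 .520,.4065,.116,n
```

```text
time: 20.9
position: [0.5283, -0.4126, 0.1133]
tcp_rot: [0.994, -0.105, -0.0, 0.0]
force: [0.3, -0.0, -0.0]
grip_width: 0.641
grip_force: 0.0
time: 21.4
position: [0.5285, -0.4124, 0.1133]
tcp_rot: [0.994, -0.105, 0.0, 0.0]
force: [-0.1, -0.1, 1.7]
grip_width: 0.312
grip_force: 20.0
time: 21.9
position: [0.5283, -0.4125, 0.1442]
tcp_rot: [0.994, -0.105, -0.0, 0.0]
force: [0.5, -0.6, -1.5]
grip_width: 0.314
grip_force: 20.0
time: 22.4
position: [0.5289, -0.4131, 0.2302]
tcp_rot: [0.994, -0.105, 0.002, 0.001]
force: [-0.0, -0.2, -0.9]
grip_width: 0.315
grip_force: 20.0
t 22.4 p [ 0.5289 -0.4131  0.2302] ydir -102.1 tilt [ 0.003 -0.002 -1.   ] F [-0.  -0.2 -0.9] q7 -0.58 grip 29.6 20.0
-> [0.56  0.    0.235] turn 82.1
   slide [-0.62, -4.56, -0.06] twist -3.42
   slide [1.54, -4.34, -0.06] twist -3.42
   slide [3.36, -3.14, -0.06] twist -3.42
-> [0.52   0.4065 0.235 ] turn 80.5
   slide [4.09, -1.96, -0.01] twist -3.35
   slide [4.54, 0.1, -0.01] twist -3.35
   slide [4.01, 2.13, -0.01] twist -3.35
-> [0.52   0.4065 0.116 ] turn 0
   slide [0.01, 0.0, 3.97] twist 0.0
```

```bash
python3 -m creep '[{"claw":20,"slide":[-0.1,-0.7,0],"twist":-0.6},{"claw":20,"slide":[-0.25,-1.9,0],"twist":-1.4},{"claw":20,"slide":[-0.4,-3.1,0],"twist":-2.3},{"claw":20,"slide":[-0.55,-4,0],"twist":-3},{"claw":20,"slide":[-0.62,-4.56,-0.06],"twist":-3.42}]' 20
python3 -m creep '[{"claw":20,"slide":[0.3,-0.8,0],"twist":-0.6},{"claw":20,"slide":[0.65,-1.8,0],"twist":-1.4},{"claw":20,"slide":[1,-2.9,0],"twist":-2.3},{"claw":20,"slide":[1.35,-3.8,0],"twist":-3},{"claw":20,"slide":[1.54,-4.34,-0.06],"twist":-3.42}]' 20
python3 -m creep '[{"claw":20,"slide":[0.6,-0.6,0],"twist":-0.6},{"claw":20,"slide":[1.4,-1.3,0],"twist":-1.4},{"claw":20,"slide":[2.2,-2.1,0],"twist":-2.3},{"claw":20,"slide":[2.9,-2.7,0],"twist":-3},{"claw":20,"slide":[3.36,-3.14,-0.06],"twist":-3.42}]' 20
python3 -m creep '[{"claw":20,"slide":[0.8,-0.4,0],"twist":-0.6},{"claw":20,"slide":[1.7,-0.8,0],"twist":-1.4},{"claw":20,"slide":[2.7,-1.3,0],"twist":-2.3},{"claw":20,"slide":[3.5,-1.7,0],"twist":-3},{"claw":20,"slide":[4.09,-1.96,0],"twist":-3.35}]' 20
python3 -m creep '[{"claw":20,"slide":[0,0,0],"twist":0}]' >/dev/null
python3 p.py .520,.4065,.235,60.5 .520,.4065,.116,n
```

```text
time: 22.9
position: [0.5389, -0.272, 0.2282]
tcp_rot: [0.991, 0.136, -0.0, -0.001]
force: [-0.2, 0.6, -0.6]
grip_width: 0.313
grip_force: 20.0
time: 23.4
position: [0.5491, -0.1344, 0.2302]
tcp_rot: [0.93, 0.366, -0.0, -0.001]
force: [0.8, -0.2, -1.4]
grip_width: 0.314
grip_force: 20.0
time: 23.9
position: [0.5594, 0.0022, 0.2324]
tcp_rot: [0.818, 0.575, -0.0, -0.0]
force: [-0.3, 0.0, -1.8]
grip_width: 0.32
grip_force: 20.0
time: 24.4
position: [0.5459, 0.1372, 0.2326]
tcp_rot: [0.663, 0.749, -0.0, -0.0]
force: [0.2, -0.4, -1.1]
grip_width: 0.313
grip_force: 20.0
t 24.5 p [0.5461 0.1382 0.2324] ydir 7.0 tilt [-0.  0. -1.] F [ 0.3  0.7 -2. ] q7 0.11 grip 29.2 20.0
-> [0.52   0.4065 0.235 ] turn 53.5
   slide [4.49, 0.11, -0.04] twist -3.35
   slide [3.96, 2.12, -0.04] twist -3.35
-> [0.52   0.4065 0.116 ] turn 0
   slide [-0.0, -0.0, 3.97] twist 0.0
```

```bash
python3 -m creep '[{"claw":20,"slide":[0.8,0,0],"twist":-0.6},{"claw":20,"slide":[1.8,0.05,0],"twist":-1.4},{"claw":20,"slide":[2.9,0.05,0],"twist":-2.3},{"claw":20,"slide":[3.8,0.1,0],"twist":-3},{"claw":20,"slide":[4.49,0.11,0],"twist":-3.35}]' 20
python3 -m creep '[{"claw":20,"slide":[0.8,0.4,0],"twist":-0.6},{"claw":20,"slide":[1.8,0.9,0],"twist":-1.4},{"claw":20,"slide":[2.8,1.5,0],"twist":-2.3},{"claw":20,"slide":[3.6,1.9,0],"twist":-3},{"claw":20,"slide":[3.96,2.12,0],"twist":-3.35}]' 20
python3 -m creep '[{"claw":20,"slide":[0,0,0],"twist":0},{"claw":20,"slide":[0,0,0],"twist":0}]' >/dev/null
python3 p.py .520,.4065,.235,60.5 .520,.4065,.118,n
python3 -c "
from h import *
save('wrist','wrist8')"
```

```text
time: 25.0
position: [0.5337, 0.2707, 0.2324]
tcp_rot: [0.472, 0.882, -0.0, 0.0]
force: [1.0, 0.2, -0.5]
grip_width: 0.308
grip_force: 20.0
time: 25.5
position: [0.5204, 0.406, 0.2321]
tcp_rot: [0.254, 0.967, -0.0, -0.0]
force: [-0.0, 0.6, -1.0]
grip_width: 0.313
grip_force: 20.0
t 25.7 p [0.5214 0.4024 0.2323] ydir 60.1 tilt [ 0.    -0.001 -1.   ] F [ 0.7  0.2 -0.8] q7 0.53 grip 29.3 20.0
-> [0.52   0.4065 0.235 ] turn 0.4
   slide [0.11, 0.1, -0.09] twist -0.05
-> [0.52   0.4065 0.118 ] turn 0
   slide [0.0, 0.0, 3.9] twist 0.0
```

View pics/wrist8.png

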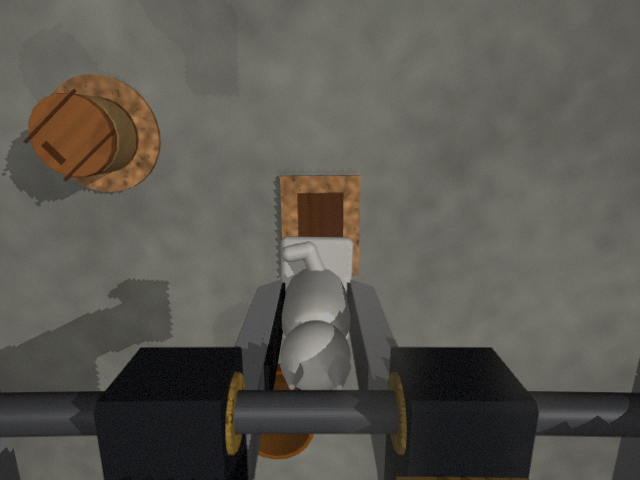

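The cat is held upright and parallel to the rectangle (plinth edge at row 238, rectangle at columns 298–343). Lowering it.

```bash
python3 -m creep '[{"claw":20,"slide":[0.1,0.1,0.7],"twist":0},{"claw":20,"slide":[0.1,0.1,1.7],"twist":0},{"claw":20,"slide":[0.1,0.1,2.6],"twist":0},{"claw":20,"slide":[0.1,0.1,3.2],"twist":0},{"claw":20,"slide":[0.1,0.1,3.3],"twist":0}]' 20
python3 -m creep '[{"claw":20,"slide":[0,0,0.1],"twist":0},{"claw":20,"slide":[0,0,0.25],"twist":0},{"claw":20,"slide":[0,0,0.4],"twist":0},{"claw":20,"slide":[0,0,0.5],"twist":0},{"claw":20,"slide":[0,0,0.5],"twist":0}]' 20
python3 p.py .520,.4065,.1175,60.5
```

```text
time: 26.25
position: [0.5193, 0.4062, 0.1316]
tcp_rot: [0.257, 0.966, -0.002, -0.001]
force: [0.2, -0.6, -1.2]
grip_width: 0.314
grip_force: 20.0
time: 26.75
position: [0.5193, 0.4084, 0.1183]
tcp_rot: [0.255, 0.967, -0.0, -0.0]
force: [0.7, -0.1, -2.0]
grip_width: 0.311
grip_force: 20.0
t 26.8 p [0.5193 0.4084 0.1183] ydir 60.4 tilt [-0. -0. -1.] F [ 0.7 -0.1 -2. ] q7 0.58 grip 29.3 20.0
-> [0.52   0.4065 0.1175] turn 0.1
   slide [-0.05, -0.04, 0.03] twist -0.01
```

```bash
python3 -m creep '[{"claw":20,"slide":[-0.05,-0.04,0.03],"twist":0},{"claw":20,"slide":[-0.05,-0.04,0.04],"twist":0},{"claw":34,"slide":[-0.05,-0.04,0.04],"twist":0},{"claw":45,"slide":[-0.05,-0.04,0.04],"twist":0},{"claw":60,"slide":[-0.05,-0.04,0.04],"twist":0}]' 20
python3 -m creep '[{"claw":60,"slide":[0,0,0],"twist":0},{"claw":60,"slide":[0,0,0],"twist":0},{"claw":60,"slide":[0,0,-0.6],"twist":0},{"claw":60,"slide":[0,0,-1.5],"twist":0},{"claw":60,"slide":[0,0,-2.5],"twist":0}]'
python3 -m creep '[{"claw":60,"slide":[0,0,-1],"twist":0},{"claw":60,"slide":[0,0,-2],"twist":0},{"claw":60,"slide":[0,0,-3],"twist":0},{"claw":60,"slide":[0,0,-4],"twist":0},{"claw":60,"slide":[0,0,-4],"twist":0}]'
python3 -m creep '[{"claw":60,"slide":[0,0,0],"twist":0},{"claw":60,"slide":[0,0,0],"twist":0},{"claw":60,"slide":[0,0,0],"twist":0},{"claw":60,"slide":[0,0,0],"twist":0}]'
python3 - <<'E'
from h import *
save('wrist','wrist9'); save('side','side9'); a=load('side9')['img']
cv2.imwrite('pics/fin.png',a)
E
```

```text
time: 27.25
position: [0.5202, 0.4067, 0.1174]
tcp_rot: [0.255, 0.967, 0.0, 0.0]
force: [-0.1, 0.1, -0.3]
grip_width: 0.497
grip_force: 0.0
time: 27.75
position: [0.5201, 0.4063, 0.1939]
tcp_rot: [0.256, 0.967, -0.0, -0.0]
force: [0.2, 0.3, 0.2]
grip_width: 0.638
grip_force: 0.0
time: 28.25
position: [0.5215, 0.4069, 0.3179]
tcp_rot: [0.256, 0.967, 0.003, 0.002]
force: [0.3, -0.8, -0.5]
grip_width: 0.638
grip_force: 0.0
time: 28.65
position: [0.52, 0.4065, 0.3115]
tcp_rot: [0.255, 0.967, -0.001, -0.0]
force: [-0.2, -0.1, -0.0]
grip_width: 0.638
grip_force: 0.0
```

View pics/fin.png

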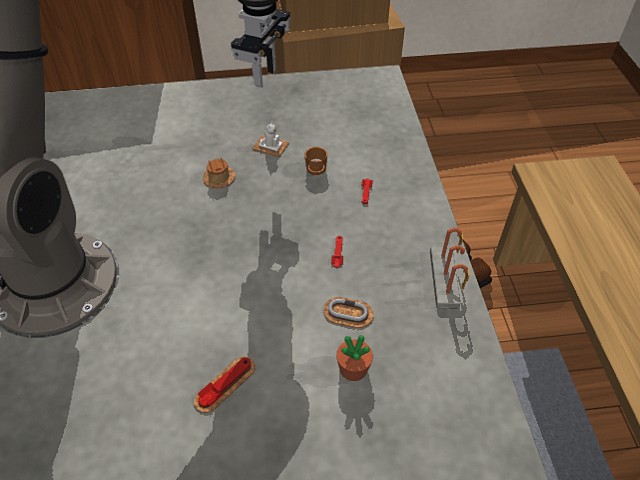

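View pics/wrist9.png

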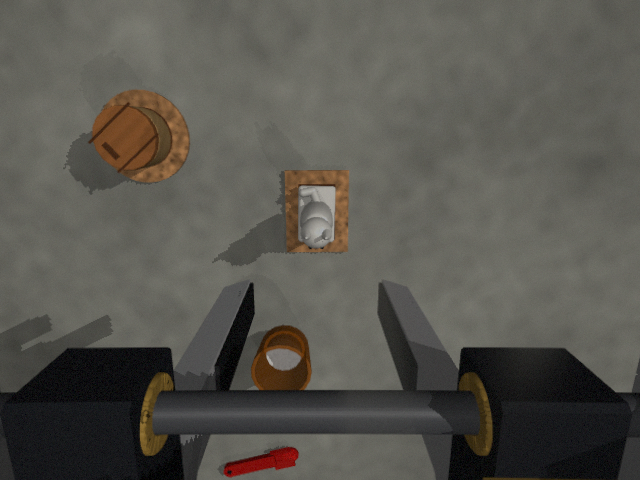

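All four things lie centred on their pads: cat (317,215) on its rectangle in the wrist view, and horn (224,385), carabiner (348,312) and box (218,174) in the side view. Jar and pot have not moved, and the gripper is clear. Handing in.

```bash
python3 -c "
from workcell import manip
print(manip.sign_off())"
```

```text
the job is handed in; nothing more can be done
None
```

The job is handed in at about 29 s of the 122 s allowed: the last pictures show the box, shoe horn, carabiner and then the cat released on their own pads, with the jar and pot not visibly moved, but the hand-in gave back no verdict.

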